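# Pack up the lens case

### The job

Pack up the open instrument case on the physics bench by pushing with the fingers, without gripping or lifting anything: first fold the upright flap down flat over the lenses while the lid is still well open, and only then swing the lid all the way shut over it. Leave everything else where it is and finish clear of the case.

Things in the scene. Friction and masses are not known exactly. Their poses are not given: they have to be found in the camera images.
- case: Aluminium instrument case, fixed to the bench, 280 mm long (its x), 240 mm deep (its y), 85 mm high to the rim, black corners. Origin: centre of its underside, on the bench; z up. The lid is hinged along its +y long side and stands open there; the flap is hinged along its -y long side and stands up there
- flap (a joint): White plastic flap, a plate 250 mm long (case x), 120 mm from hinge to free edge, 5 mm thick, about 0.15 kg. Rad: 0 = flat over the lens compartment (its stop), 1.57 = upright; starts at 1.2 to 1.75, can go to 1.8. Fold it by pushing its outer (-y) face towards case +y, then down. Stiff hinge (0.13 N m, no spring): stays where it is left; 1 to 3 N near the free edge moves it
- flap_hinge (a point): Middle of the flap's hinge line: case frame (0, -110, 86.5) mm. The hinge line runs along case x. With the flap flat, the plate lies from this height to 5 mm above it
- flap_edge (a point): Middle of the flap's free edge, on its outer face (upper face when folded): 120 mm from the hinge; 91.5 mm above the bench when folded flat
- lid (a joint): Lid: a shallow aluminium shell 280 mm (case x) by 240 by 28 mm deep, about 0.5 kg. Rad: 0 = shut on the rim (its stop), 1.57 = standing straight up, more = leaning outward; starts at 1.5 to 1.85, can go to 2.0. Shut it by pushing its outer (+y) face towards case -y, then down. Stiff hinge (0.8 N m, no spring): stays where it is left; up to 8 N near the free edge moves it
- lid_hinge (a point): Middle of the lid's hinge line: case frame (0, 120, 85.5) mm. The hinge line runs along case x. The lid's outer face is parallel to the lid's plane through this line, 28 mm outside it (above it when shut)
- lid_edge (a point): Middle of the lid's free edge, on its outer face (upper face when shut): 240 mm along the lid from the hinge and 28 mm out. Shut, the lid's flat top is 113.5 mm above the bench; the shell leaves room for the folded flap
- lens_a: Lens in a round black mount, 52 mm across, 14 mm high, loose, lying in the case under where the flap folds. Leave alone. Origin: centre of its underside
- lens_b: A second lens, the same. Leave alone
- weight: Brass mass with a knob, 48 mm across, 60 mm high, loose on the bench just outside the case's -y side. Leave alone. Origin: centre of its underside
- bulb: Round white bulb (84 mm across) on an 80 mm square base, 140 mm high in all, loose on the bench off the case's +x end, towards the lid side. Leave alone. Origin: centre of its underside
- meter: Grey hand multimeter lying on its back, 75 by 145 by 40 mm, loose on the bench off the case's +x end, away from the lid side. Leave alone. Origin: centre of its underside
- tape: Red desk tape dispenser, 60 by 150 by 100 mm, loose on the bench to the robot's right. Leave alone. Origin: centre of its underside
- driver: Screwdriver lying on the bench to the robot's left. Leave alone

How it is judged (in metres and radians):
On the way, in this order (a step that is already met when the one before it is completed fails the run):
1. the flap is folded flat (under 0.1 rad) with the lid still open (over 1.2 rad) (value of joint flap below 0.1 rad and value of joint lid above 1.2 rad), for 0.2 s.
2. the lid is shut (under 0.04 rad) over the folded flap (value of joint lid below 0.04 rad and value of joint flap below 0.1 rad), for 0.2 s.
At the end, for the whole second after the job is handed in: The flap lies flat (joint under 0.1 rad) and the lid is shut over it (joint under 0.04 rad, about 10 mm at its edge); all loose things are at rest within 20 mm of where they began (all of step 2 and distance of each of lens_a, lens_b, weight, bulb, meter, tape, driver from where it was at the start of the episode below 0.02 m and linear speed of each of lens_a, lens_b, weight, bulb, meter, tape, driver below 0.02 m/s); the robot touches nothing.
It fails at once if the lid is swung down onto the flap (lid under 0.7 rad) before the flap is folded (over 0.3 rad) (value of joint lid below 0.7 rad and value of joint flap above 0.3 rad).
It fails at once if a loose thing (lens, mass, bulb, multimeter, tape dispenser, screwdriver) is lifted, carried or shoved more than 20 mm, or the bulb is knocked over (distance of any of lens_a, lens_b, weight, bulb, meter, tape, driver from where it was at the start of the episode above 0.02 m or angle between bulb's own z axis and vertical above 0.4 rad).
It also fails if it takes over 59 s, if anything falls off the work surface, if the arm or the gripper's body presses on something with over 40 N, if the wrist force passes 120 N, or if a joint passes its speed limit or range.

### The arm

A 6-joint arm with a two-finger parallel gripper is mounted at the origin on the work surface. World frame = base frame: x ahead of the robot, y to its left, z up, the work surface at z = 0. Lengths are in m, angles in degrees, forces in N, time in s.
With the tool pointing down it reaches from about 0.3 to 0.775 m from the base axis. Payload 14.6 kg.
Tool frame: the origin (TCP) lies midway between the tips of the shut fingers; the grasp point (between the pads) lies 19 mm behind it; z points along the fingers, y is the line along which they close (so a half turn about z gives the same grasp; the last joint's range is limited). The gripper opens to 85 mm and grips with 20 to 120 N. Pads are 22 mm wide; open, the fingers measure 114 mm over their backs; the gripper's body (76 mm by 85 mm) begins 54 mm behind the grasp point. The pads swing forward as they close: fully open they stand 13 mm farther back than shut.
Start: joints at [66.944, 17.183, 87.147, -0, 75.671, -3.816], TCP at [0.181, 0.519, 0.231] pointing down, gripper open.
Joint ranges: [-173.82, 173.82], [-45.26, 126.66], [13.44, 144.39], [-59.66, 239.66], [0, 175.72], [-146.38, 146.38]. Speed limits (degrees/s): [127.2, 127.2, 147.25, 180, 180, 180].

### API

Orientations are given as a 3x3 rotation matrix whose columns are the frame's x, y, z axes.
In Python, from workcell import sensors, eyes, finish_job gives the robot as it stands.
- The arm moves only by the tool arm_command, never from a script. Its argument "commands" is a list of rows, each a list of 2 entries, a list of its own where there are three numbers: the shift along the world's x, y, z in m, then the turn about the world's z in rad. In form: [[[tx, ty, tz], roll], ...]. A call has exactly 8 rows; each row is the pose to reach, as a shift and turn from the pose commanded when the call began; what a row does not reach only later rows make up. A row lasts 1/12 s, in which the tool goes at most 41.7 mm and 7.16 degrees, less where a joint would pass 70% of its speed; a pose out of reach is approached as far as the arm can. A call with a gripper value outside its range is refused whole. "jaw" is the finger opening in m, from 0 to 0.0854, set as the call begins (left out, the last holds). The fingers move at their own pace and stop on an object; "force" is the grip in N (left out, the last holds). Time passes only in rows, so rows that repeat a pose let the fingers close, or fill a call up. It gives the time, the measured TCP pose, the force, the opening and the grip force at its end, in the units of the state.
- sensors.get_obs(): the state, without advancing time (a new reading comes with each control period).
- eyes.capture(name): name is "side" or "top" or "wrist"; returns a dict with "color" (420x560x3 uint8, red, green, blue), "fx", "fy", "cx", "cy" (pixels), "view" (4x4, takes a point from world to camera coordinates). Camera axes: x right, y up, looking along -z (the intrinsics and any distortion apply to the point x, -y, -z); pixel columns grow to the right and rows downward; lengths in m; the calibration is good to about 2 mm. A picture is of the moment at which its call begins. There is no depth.
- finish_job(): hands the job in; it is judged then, once.
The state is a dict: "clock": time; "q": joint angles; "joint_velocities": joint speeds; "effort": joint torques, N m; "ee_pos": TCP position; "ee_rot": TCP orientation; "contact_force": force on the tool from outside, world axes, zero at the start; "ft_torque": the same for the moment, N m; "grip_width": finger opening in m; "finger_force": force on a finger pad.
Only numpy, scipy, OpenCV 4.12 (cv2) and the standard library are available. Lean on these libraries where they do the work, as an engineer would, in place of code of your own. Each camera call takes 0.05 s, during which the arm holds its last target. There are 200 camera calls.

## Working session

There is one attempt and no reset: what is moved stays moved. The work goes in short steps, Python scripts to look and compute and a tool call to move; the robot and the scene stay as the last step left them, time stands still between calls to the robot, and variables do not carry over. Pictures are saved under pics/ and viewed, at most 10 in all, crops included, and the job is handed in when it is done.

Besides the shell and the picture viewer there is one more tool, called after "Emit:" as name([rows], argument=value, ...), one row to a line, values as JSON. arm_command: Moves the arm, as the interface text tells. Its arguments: {"type":"object","properties":{"commands":{"type":"array"},"jaw":{"type":"number"},"force":{"type":"number"}},"required":["commands"]}

```bash
mkdir -p pics; python3 - <<'E'
from workcell import sensors, eyes
import cv2, numpy as np, pickle
d={}
for n in("top","side"):
    c=eyes.capture(n); d[n]=c; cv2.imwrite(f"pics/{n}0.png",c["color"][:,:,::-1])
    print(n,{k:(v if k!="view" else np.round(v,3).tolist()) for k,v in c.items() if k!="color"})
pickle.dump(d,open("d.pkl","wb"))
print(sensors.get_obs())
E
```

```text
top {'fx': 532.2479849766804, 'fy': 532.2479849766804, 'cx': 285.49341440194365, 'cy': 214.97878809602813, 'view': [[0.023, -1.0, -0.007, -0.052], [0.983, 0.021, 0.181, -0.625], [-0.181, -0.011, 0.983, -1.64], [0.0, 0.0, 0.0, 1.0]]}
side {'fx': 446.1861645755101, 'fy': 446.1861645755101, 'cx': 281.0924405957715, 'cy': 210.03761978754346, 'view': [[-0.301, -0.954, 0.014, 0.121], [0.825, -0.253, 0.505, -0.572], [-0.478, 0.164, 0.863, -1.314], [0.0, 0.0, 0.0, 1.0]]}
{'clock': 0.1, 'q': array([ 6.69434744e+01,  1.72144053e+01,  8.71763207e+01, -9.44636705e-04,
        7.56719364e+01, -3.81386538e+00]), 'joint_velocities': array([-0.03991102, -0.01666315, -0.07895411, -0.03766352,  0.02596212,
       -0.01027781]), 'effort': array([-3.11916995e-05, -5.44377959e+01, -3.62372410e+01, -9.38764697e-05,
        3.02793371e-03,  6.77677895e-05]), 'ee_pos': array([0.1811677 , 0.51907977, 0.23076241]), 'ee_rot': array([[-9.44132583e-01,  3.29565616e-01, -4.13623357e-04],
       [ 3.29565871e-01,  9.44132041e-01, -1.01255696e-03],
       [ 5.68111072e-05, -1.09230416e-03, -9.99999402e-01]]), 'contact_force': array([-0.04154117,  0.03131582,  0.0033854 ]), 'ft_torque': array([ 0.01322627, -0.02097003,  0.02160355]), 'finger_force': 0.0, 'grip_width': 0.08559751986932311}
```

View pics/top0.png

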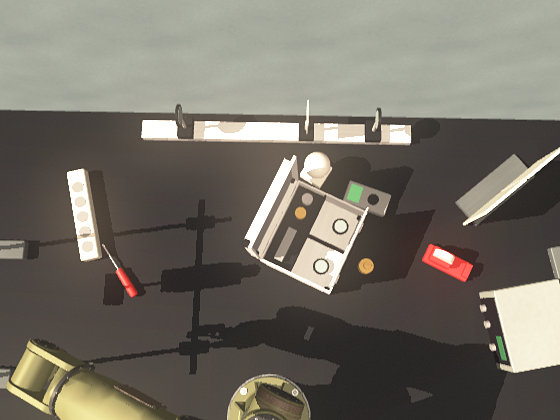

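View pics/side0.png

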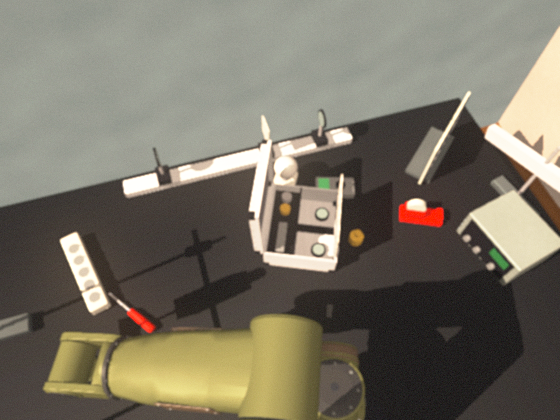

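```bash
python3 - <<'E'
import cv2,pickle
d=pickle.load(open("d.pkl","rb"))
a=d["top"]["color"][140:310,230:400,::-1]; b=d["side"]["color"][125:285,235:385,::-1]
cv2.imwrite("pics/c0.png",cv2.hconcat([cv2.resize(a,(400,400),interpolation=cv2.INTER_CUBIC),cv2.resize(b,(375,400),interpolation=cv2.INTER_CUBIC)]))
E
```

```text
(no output)
```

View pics/c0.png

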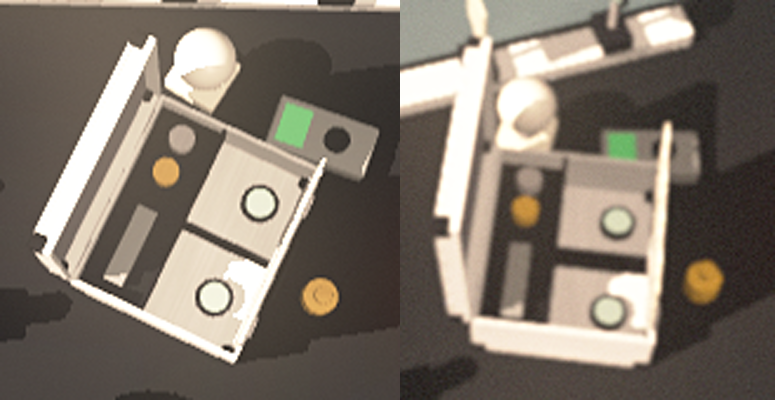

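```bash
cat > h.py <<'E'
import numpy as np,cv2,pickle
from scipy.optimize import least_squares
def proj(c,P):
    p=np.c_[P,np.ones(len(P))]@np.array(c["view"]).T
    return np.c_[c["cx"]+c["fx"]*p[:,0]/-p[:,2], c["cy"]-c["fy"]*p[:,1]/-p[:,2]]
def world(p,P):
    x,y,a=p[:3];P=np.atleast_2d(P)
    return np.c_[x+P[:,0]*np.cos(a)-P[:,1]*np.sin(a), y+P[:,0]*np.sin(a)+P[:,1]*np.cos(a),P[:,2]]
def flap(t,x,s,o=0): # s from hinge, o outward
    return [x,-.110+s*np.cos(t)-o*np.sin(t),.0865+s*np.sin(t)+o*np.cos(t)]
def lid(t,x,s,o=0):
    return [x,.120-s*np.cos(t)+o*np.sin(t),.0855+s*np.sin(t)+o*np.cos(t)]
def edges(p):
    f,l=p[3:5];E=[];h=.14
    def loop(Q):E.extend(zip(Q,Q[1:]+Q[:1]))
    loop([[-h,-.12,.085],[h,-.12,.085],[h,.12,.085],[-h,.12,.085]])
    E.append(([-h,-.12,0],[-h,.12,0]))
    loop([flap(f,-.125,0),flap(f,.125,0),flap(f,.125,.12),flap(f,-.125,.12)])
    for o in(0,.028): loop([lid(l,-h,0,o),lid(l,h,0,o),lid(l,h,.24,o),lid(l,-h,.24,o)])
    return E
def overlay(d,p,fn):
    out=[]
    for n,(r0,c0,w) in dict(top=(140,230,170),side=(120,225,170)).items():
        s=400/w;im=cv2.resize(np.ascontiguousarray(d[n]["color"][r0:r0+w,c0:c0+w,::-1]),(400,400),interpolation=cv2.INTER_CUBIC)
        for i,(a,b) in enumerate(edges(p)):
            q=(proj(d[n],world(p,[a,b]))-[c0,r0]+.5)*s
            col=(0,255,0) if i<5 else (0,0,255) if i<9 else (255,0,0) if i<13 else (255,0,255)
            cv2.line(im,*[tuple(int(v) for v in k) for k in q],col,1)
        out.append(im)
    cv2.imwrite(fn,cv2.hconcat(out))
E
python3 - <<'E'
from h import *
d=pickle.load(open("d.pkl","rb"))
T=lambda u,v:(230+u/2.353-.5,140+v/2.353-.5)
S=lambda u,v:(235+(u-400)/2.5-.5,125+v/2.5-.5)
h=.14
def res(p):
    f,l=p[3:5]
    o=[("top",[-h,-.12,0],T(235,362)),("top",[-h,.12,.085],T(73,280)),("top",[h,.12,.085],T(160,96)),
    ("side",[-h,-.12,.085],S(652,343)),("side",[h,.12,.085],S(495,152)),("side",[-h,.12,.085],S(474,322)),
    ("top",flap(f,.125,.12),T(325,160)),("side",flap(f,.125,.12),S(668,124)),
    ("top",lid(l,h,.24,0),T(153,38)),("top",lid(l,-h,.24,.028),T(37,240)),("side",lid(l,-h,.24,.028),S(437,222)),("side",lid(l,h,.24,0),S(490,40))]
    return np.ravel([proj(d[n],world(p,[P]))[0]-uv for n,P,uv in o])
r=least_squares(res,[.6,-.1,-.45,1.5,1.7],loss="soft_l1")
print(r.x,np.round(res(r.x).reshape(-1,2),1).tolist())
overlay(d,r.x,"pics/o0.png"); np.save("p.npy",r.x)
E
```

```text
[ 0.56008012 -0.12877148 -0.41535975  1.57103417  1.60959092] [[-0.8, 0.2], [-0.8, 0.8], [0.3, -0.8], [1.3, -0.7], [1.0, -2.6], [-0.7, -0.1], [0.4, -1.3], [0.0, -1.2], [1.6, 0.7], [-3.2, 2.9], [-0.7, 2.8], [0.0, -0.9]]
```

View pics/o0.png

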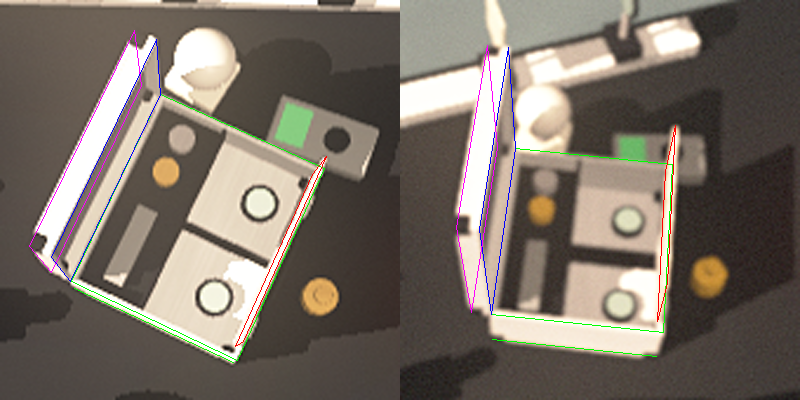

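Emit:
arm_command([
  [[0.015,-0.034,0.008],-0.01],
  [[0.03,-0.068,0.015],-0.02],
  [[0.045,-0.101,0.023],-0.03],
  [[0.06,-0.135,0.03],-0.04],
  [[0.075,-0.169,0.038],-0.05],
  [[0.09,-0.203,0.045],-0.06],
  [[0.105,-0.236,0.053],-0.07],
  [[0.12,-0.27,0.06],-0.08],
], jaw=0)

```text
clock: 0.77
ee_pos: [0.3014, 0.2476, 0.2916]
ee_rot: [[-0.915, 0.404, 0.0], [0.404, 0.915, 0.0], [-0.0, 0.0, -1.0]]
contact_force: [0.0, 0.5, 0.5]
grip_width: 0.0001
finger_force: 0.0
```

Emit:
arm_command([
  [[0.005,-0.037,0],0],
  [[0.01,-0.074,0],0],
  [[0.015,-0.111,0],0],
  [[0.02,-0.148,0],0],
  [[0.025,-0.185,0],0],
  [[0.03,-0.222,0],0],
  [[0.035,-0.259,0],0],
  [[0.04,-0.295,0],0],
])

```text
clock: 1.43
ee_pos: [0.3408, -0.0476, 0.2913]
ee_rot: [[-0.915, 0.404, 0.0], [0.404, 0.915, -0.0], [-0.0, 0.0, -1.0]]
contact_force: [0.6, 1.1, -0.3]
grip_width: -0.0001
finger_force: 0.0
```

Emit:
arm_command([
  [[0.018,-0.03,0],0],
  [[0.037,-0.061,0],0],
  [[0.056,-0.091,0],0],
  [[0.074,-0.122,0],0],
  [[0.093,-0.152,0],0],
  [[0.111,-0.183,0],0],
  [[0.13,-0.213,0],0],
  [[0.149,-0.243,0],0],
])

```text
clock: 2.1
ee_pos: [0.4908, -0.2904, 0.2907]
ee_rot: [[-0.915, 0.404, -0.001], [0.404, 0.915, 0.0], [0.001, 0.0, -1.0]]
contact_force: [-0.0, 1.2, 1.4]
grip_width: 0.0004
finger_force: 0.0
```

Emit:
arm_command([
  [[0,0,-0.02],0],
  [[0,0,-0.04],0],
  [[0,0,-0.06],0],
  [[0,0,-0.08],0],
  [[0,0,-0.09],0],
  [[0,0,-0.1],0],
  [[0,0,-0.104],0],
  [[0,0,-0.104],0],
])

```text
clock: 2.77
ee_pos: [0.4902, -0.2886, 0.1869]
ee_rot: [[-0.915, 0.404, -0.001], [0.404, 0.915, 0.0], [0.001, 0.0, -1.0]]
contact_force: [-0.1, 0.1, 0.6]
grip_width: 0.0001
finger_force: 0.0
```

```bash
python3 - <<'E'
from h import *
from workcell import eyes,sensors
o=sensors.get_obs();print(o["ee_pos"],o["contact_force"])
c=eyes.capture("top");e=eyes.capture("side")
d=dict(top=c,side=e)
overlay(d,np.load("p.npy"),"pics/o1.png")
x=np.cos(-.415),np.sin(-.415)
R=np.array([[.915,-.403],[.403,.915]])
print("case xy",R@(o["ee_pos"][:2]-np.load("p.npy")[:2]))
y0=None
for t in np.arange(1.6,-.01,-.1):
    print(round(t,2),np.round([-.1245+.1*np.cos(t)-.005*np.sin(t)+.175,.0865+.1*np.sin(t)+.005*np.cos(t)-.187],3))
E
```

```text
[ 0.4901907  -0.28864725  0.18692194] [-0.08887117  0.06189925  0.55082866]
case xy [ 0.00048111 -0.17445176]
1.6 [ 0.043 -0.001]
1.5 [ 0.053 -0.   ]
1.4 [ 0.063 -0.001]
1.3 [ 0.072 -0.003]
1.2 [ 0.082 -0.005]
1.1 [ 0.091 -0.009]
1.0 [ 0.1   -0.014]
0.9 [ 0.109 -0.019]
0.8 [ 0.117 -0.025]
0.7 [ 0.124 -0.032]
0.6 [ 0.13 -0.04]
0.5 [ 0.136 -0.048]
0.4 [ 0.141 -0.057]
0.3 [ 0.145 -0.066]
0.2 [ 0.148 -0.076]
0.1 [ 0.15  -0.086]
-0.0 [ 0.15  -0.096]
```

View pics/o1.png

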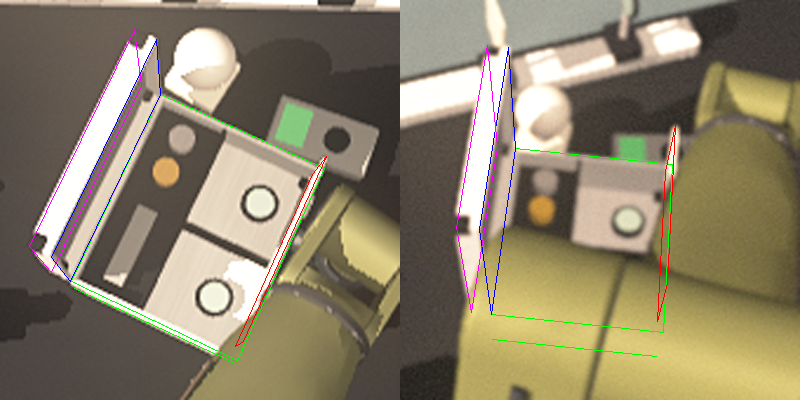

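Emit:
arm_command([
  [[0.008,0.018,0],0],
  [[0.014,0.032,0],0],
  [[0.018,0.041,0],0],
  [[0.021,0.048,0],0],
  [[0.025,0.058,-0.001],0],
  [[0.029,0.066,-0.003],0],
  [[0.033,0.075,-0.005],0],
  [[0.037,0.083,-0.009],0],
])

```text
clock: 3.53
ee_pos: [0.5276, -0.205, 0.1783]
ee_rot: [[-0.915, 0.404, 0.0], [0.404, 0.915, -0.0], [-0.0, -0.0, -1.0]]
contact_force: [-0.9, -0.9, 0.9]
grip_width: -0.0004
finger_force: 0.5
```

Emit:
arm_command([
  [[0.004,0.008,-0.005],0],
  [[0.007,0.016,-0.01],0],
  [[0.011,0.024,-0.016],0],
  [[0.013,0.03,-0.023],0],
  [[0.016,0.036,-0.031],0],
  [[0.018,0.041,-0.039],0],
  [[0.02,0.046,-0.048],0],
  [[0.022,0.049,-0.057],0],
])

```text
clock: 4.2
ee_pos: [0.5493, -0.1561, 0.1202]
ee_rot: [[-0.915, 0.404, -0.0], [0.404, 0.915, 0.0], [0.0, 0.0, -1.0]]
contact_force: [-1.1, 0.2, 0.5]
grip_width: -0.0
finger_force: 0.3
```

Emit:
arm_command([
  [[0.001,0.003,-0.01],0],
  [[0.002,0.005,-0.02],0],
  [[0.002,0.005,-0.025],0],
  [[0.002,0.005,-0.029],0],
  [[0.002,0.005,-0.03],0],
  [[0.002,0.005,-0.031],0],
  [[0.002,0.005,-0.031],0],
  [[0.002,0.005,-0.031],0],
])

```text
clock: 4.87
ee_pos: [0.5511, -0.1517, 0.0914]
ee_rot: [[-0.915, 0.404, 0.0], [0.404, 0.915, 0.0], [0.0, 0.0, -1.0]]
contact_force: [-7.5, 3.6, 14.0]
grip_width: 0.0001
finger_force: 7.1
```

Emit:
arm_command([
  [[0,0,0.03],0],
  [[0,0,0.07],0],
  [[0,0,0.11],0],
  [[0,0,0.15],0],
  [[0,0,0.19],0],
  [[0,0,0.23],0],
  [[0,0,0.27],0],
  [[0,0,0.3],0],
])

```text
clock: 5.53
ee_pos: [0.5509, -0.1519, 0.3942]
ee_rot: [[-0.915, 0.404, 0.003], [0.404, 0.915, -0.001], [-0.004, 0.0, -1.0]]
contact_force: [-0.2, 0.5, 1.2]
grip_width: -0.0001
finger_force: 0.0
```

```bash
python3 - <<'E'
from h import *
from workcell import eyes,sensors
o=sensors.get_obs();print(o["ee_pos"],o["q"],o["contact_force"])
d=dict(top=eyes.capture("top"),side=eyes.capture("side"))
p=np.load("p.npy");p[3]=0
overlay(d,p,"pics/o2.png")
for t in np.arange(1.7,-.01,-.1):
    print(round(t,2),np.round([.1345-.2*np.cos(t)+.028*np.sin(t),.0855+.2*np.sin(t)+.028*np.cos(t)],3))
E
```

```text
[ 0.55093032 -0.15191397  0.39417627] [-1.90862910e+01  1.64624650e+01  6.69172422e+01 -3.09387731e-03
  9.64156070e+01 -8.52428615e+01] [-0.21528013  0.47796796  1.15169245]
1.7 [0.188 0.28 ]
1.6 [0.168 0.285]
1.5 [0.148 0.287]
1.4 [0.128 0.287]
1.3 [0.108 0.286]
1.2 [0.088 0.282]
1.1 [0.069 0.276]
1.0 [0.05  0.269]
0.9 [0.032 0.26 ]
0.8 [0.015 0.248]
0.7 [-0.     0.236]
0.6 [-0.015  0.222]
0.5 [-0.028  0.206]
0.4 [-0.039  0.189]
0.3 [-0.048  0.171]
0.2 [-0.056  0.153]
0.1 [-0.062  0.133]
-0.0 [-0.066  0.113]
```

View pics/o2.png

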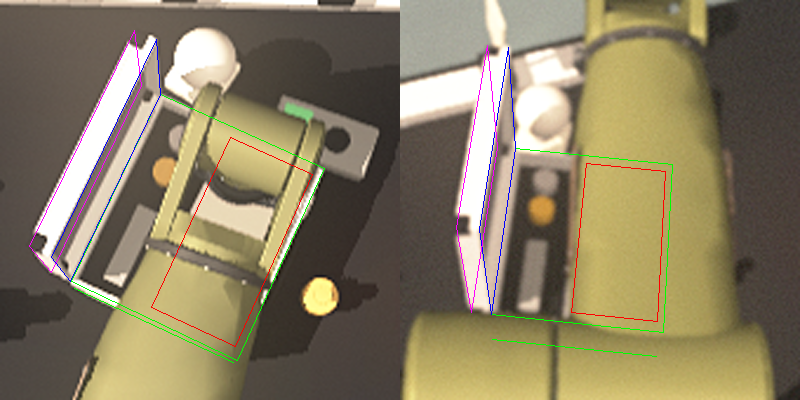

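Emit:
arm_command([
  [[0.013,0.029,0],0],
  [[0.026,0.058,0],0],
  [[0.039,0.087,0],0],
  [[0.052,0.117,0],0],
  [[0.065,0.146,0],0],
  [[0.077,0.175,0],0],
  [[0.09,0.204,0],0],
  [[0.103,0.233,0],0],
])

```text
clock: 6.3
ee_pos: [0.6547, 0.0825, 0.3897]
ee_rot: [[-0.915, 0.404, -0.0], [0.404, 0.915, -0.0], [0.0, -0.0, -1.0]]
contact_force: [0.4, 0.1, 0.9]
grip_width: 0.0003
finger_force: 0.0
```

Emit:
arm_command([
  [[0,0,-0.02],0],
  [[0,0,-0.04],0],
  [[0,0,-0.06],0],
  [[0,0,-0.08],0],
  [[0,0,-0.095],0],
  [[0,0,-0.105],0],
  [[0,0,-0.105],0],
  [[0,0,-0.105],0],
])

```text
clock: 6.97
ee_pos: [0.6543, 0.0811, 0.2854]
ee_rot: [[-0.915, 0.404, -0.0], [0.404, 0.915, -0.0], [0.0, -0.0, -1.0]]
contact_force: [0.5, 0.1, 0.1]
grip_width: -0.0002
finger_force: 0.0
```

```bash
python3 - <<'E'
from h import *
from workcell import eyes,sensors
o=sensors.get_obs();p=np.load("p.npy")
R=np.array([[.915,-.403],[.403,.915]])
print(o["ee_pos"],o["contact_force"],"case xy",R@(o["ee_pos"][:2]-p[:2]))
d=dict(top=eyes.capture("top"),side=eyes.capture("side"))
p[3]=0
overlay(d,p,"pics/o3.png")
E
```

```text
[0.65429795 0.08110985 0.28543433] [0.45067504 0.06556037 0.13788736] case xy [0.00162714 0.23001121]
```

View pics/o3.png

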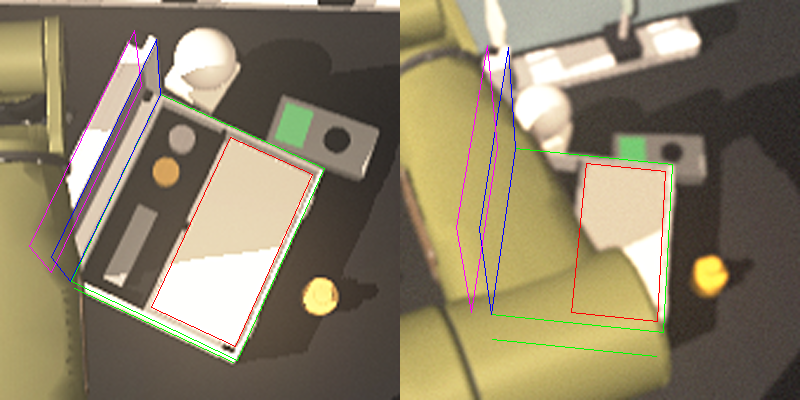

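Emit:
arm_command([
  [[-0.01,-0.023,0],0],
  [[-0.018,-0.041,0],0],
  [[-0.025,-0.057,0],0],
  [[-0.033,-0.075,0],0],
  [[-0.041,-0.093,0],0],
  [[-0.049,-0.112,0],0],
  [[-0.057,-0.13,-0.004],0],
  [[-0.065,-0.147,-0.01],0],
])

```text
clock: 7.73
ee_pos: [0.5895, -0.0664, 0.2776]
ee_rot: [[-0.915, 0.404, 0.004], [0.404, 0.915, -0.0], [-0.004, 0.002, -1.0]]
contact_force: [1.9, 1.5, 4.7]
grip_width: -0.0005
finger_force: 1.9
```

Emit:
arm_command([
  [[-0.008,-0.017,-0.007],0],
  [[-0.015,-0.034,-0.016],0],
  [[-0.022,-0.049,-0.028],0],
  [[-0.028,-0.063,-0.04],0],
  [[-0.034,-0.077,-0.054],0],
  [[-0.039,-0.089,-0.07],0],
  [[-0.044,-0.099,-0.087],0],
  [[-0.047,-0.107,-0.105],0],
])

```text
clock: 8.4
ee_pos: [0.5425, -0.174, 0.1714]
ee_rot: [[-0.915, 0.404, 0.003], [0.404, 0.915, -0.001], [-0.003, -0.0, -1.0]]
contact_force: [0.1, -0.5, 1.9]
grip_width: -0.0001
finger_force: 1.0
```

Emit:
arm_command([
  [[-0.002,-0.004,-0.009],0],
  [[-0.003,-0.007,-0.018],0],
  [[-0.005,-0.01,-0.028],0],
  [[-0.006,-0.013,-0.038],0],
  [[-0.007,-0.015,-0.046],0],
  [[-0.007,-0.016,-0.052],0],
  [[-0.007,-0.016,-0.055],0],
  [[-0.007,-0.016,-0.055],0],
])

```text
clock: 9.07
ee_pos: [0.5351, -0.1885, 0.1146]
ee_rot: [[-0.915, 0.404, -0.001], [0.404, 0.915, 0.0], [0.001, -0.0, -1.0]]
contact_force: [0.3, -0.7, 0.2]
grip_width: -0.0002
finger_force: 0.0
```

Emit:
arm_command([
  [[0,0,-0.001],0],
  [[0,0,-0.0015],0],
  [[0,0,-0.002],0],
  [[0,0,-0.002],0],
  [[0,0,-0.002],0],
  [[0,0,-0.002],0],
  [[0,0,-0.002],0],
  [[0,0,-0.002],0],
])

```text
clock: 9.73
ee_pos: [0.5354, -0.1887, 0.1136]
ee_rot: [[-0.915, 0.404, 0.001], [0.404, 0.915, -0.0], [-0.001, 0.0, -1.0]]
contact_force: [-0.8, 0.8, 4.1]
grip_width: -0.0001
finger_force: 2.2
```

Emit:
arm_command([
  [[0,0,0.02],0],
  [[0,0,0.05],0],
  [[0,0,0.09],0],
  [[0,0,0.13],0],
  [[0,0,0.17],0],
  [[0,0,0.2],0],
  [[0,0,0.2],0],
  [[0,0,0.2],0],
])

```text
clock: 10.4
ee_pos: [0.5355, -0.1889, 0.3145]
ee_rot: [[-0.915, 0.404, 0.002], [0.404, 0.915, -0.001], [-0.003, -0.0, -1.0]]
contact_force: [0.8, 0.2, -0.7]
grip_width: -0.0001
finger_force: 0.0
```

Emit:
arm_command([
  [[-0.02,0.03,0],0],
  [[-0.04,0.06,0],0],
  [[-0.06,0.09,0],0],
  [[-0.08,0.12,0],0],
  [[-0.1,0.155,0],0],
  [[-0.12,0.19,0],0],
  [[-0.14,0.225,0],0],
  [[-0.16,0.26,0],0],
])

```text
clock: 11.07
ee_pos: [0.3735, 0.0724, 0.3118]
ee_rot: [[-0.915, 0.404, -0.002], [0.404, 0.915, -0.0], [0.002, -0.001, -1.0]]
contact_force: [1.1, 0.2, -0.3]
grip_width: -0.0
finger_force: 0.0
```

Emit:
arm_command([
  [[-0.01,0.035,0],0],
  [[-0.02,0.07,0],0],
  [[-0.03,0.105,0],0],
  [[-0.04,0.14,0],0],
  [[-0.05,0.175,0],0],
  [[-0.06,0.21,0],0],
  [[-0.06,0.21,0],0],
  [[-0.06,0.21,0],0],
])

```text
clock: 11.73
ee_pos: [0.3143, 0.2822, 0.3116]
ee_rot: [[-0.916, 0.401, -0.002], [0.401, 0.916, -0.002], [0.001, -0.003, -1.0]]
contact_force: [0.0, 0.2, -0.1]
grip_width: 0.0003
finger_force: 0.0
```

```bash
python3 - <<'E'
from h import *
from workcell import eyes,sensors
o=sensors.get_obs();p=np.load("p.npy")
print(o["ee_pos"],o["contact_force"])
d=dict(top=eyes.capture("top"),side=eyes.capture("side"))
p[3:]=0
overlay(d,p,"pics/o4.png")
E
```

```text
[0.31430486 0.28216321 0.31159253] [ 0.04874622  0.22881129 -0.13217737]
```

View pics/o4.png

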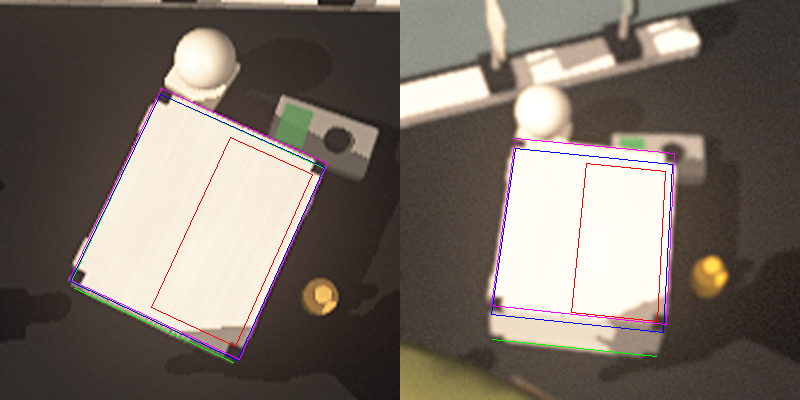

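The lid matches the shut outline in both views. The bulb, meter and weight have not moved, and the arm is clear of the case.

```bash
python3 -c "
from workcell import finish_job
print(finish_job())"
```

```text
the job is handed in; nothing more can be done
None
```

I folded the flap flat while the lid was still open, then shut the lid over it and handed the job in with the arm clear of the case. The final pictures show the lid shut and the bulb, meter and weight unmoved. The handover returned no verdict.

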